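Unbolt and draw out the sample-rack carriage

ROBOT

A 7-joint arm with a two-finger parallel gripper is mounted at the origin on the work surface. World frame = base frame: x ahead of the robot, y to its left, z up, the work surface at z = 0. Lengths are in m, angles in degrees, forces in N, time in s.
With the tool pointing down it reaches from about 0.425 to 0.875 m from the base axis. Payload 4.7 kg.
Tool frame: the origin (TCP) lies at the centre of the arm's flange, where the gripper is bolted on; the fingertips stand 182 mm ahead of it and the grasp point (between the pads) lies 164 mm ahead of it; z points along the fingers, y is the line along which they close (so a half turn about z gives the same grasp; the last joint's range is limited). The gripper opens to 87 mm and grips with 3 to 60 N. Pads are 19 mm wide; open, the fingers measure 117 mm over their backs; the gripper's body (75 mm by 190 mm) begins 51 mm behind the grasp point.
Start: joints at [74.605, 18.392, -4.016, 83.108, 1.295, 78.541, -3.26], TCP at [0.181, -0.624, 0.405] pointing down, gripper open.
Joint ranges: [-163.93, 163.93], [-17.29, 119.83], [-79.2, 71.16], [3.27, 140.29], [-89.18, 269.18], [5.43, 117.66], [-154.24, 154.24]. Speed limits (degrees/s): [147.25, 147.25, 180, 180, 180, 180, 180].

INTERFACE

Orientations are given as [roll, pitch, yaw] about the fixed x, y, z axes, in that order (R = Rz(yaw) Ry(pitch) Rx(roll)).
In Python, from cell import env gives the robot as it stands. The module is installed in compiled form; this text tells all that it offers.
- The arm moves only by the tool step_arm, never from a script. Its argument "steps" is one flat list of numbers, 5 for each row, row after row: the opening, from 0 (shut) to 1 (fully open), then the shift along the tool's x, y, z in mm, then the turn about the tool's z in degrees. In form: [grip, dx, dy, dz, roll, grip, dx, dy, dz, roll, ...]. A call has 1 to 12 rows; each row shifts and turns the commanded pose from where the row before left it, along the tool's axes as they then stand; what a row does not reach is not made up. A row lasts 1/8 s, in which the tool goes at most 62.5 mm and 10.7 degrees, less where a joint would pass 70% of its speed; a pose out of reach is approached as far as the arm can. A call with a gripper value outside its range is refused whole. The fingers move at their own pace and stop on an object; "grip_force" is the grip in N (left out, the last holds). Time passes only in rows, so rows that do not move let the fingers close. It gives the time, the measured TCP pose, the force, the opening and the grip force at its end, in the units of the state.
- env.get_obs(): the state, without advancing time (a new reading comes with each control period).
- env.read_camera(name): name is "side" or "top" or "wrist"; returns a dict with "image" (400x640x3 uint8, red, green, blue), "camera_matrix" (3x3 intrinsics, pixels), "R" (3x3) and "t" (3): a world point X has camera coordinates R X + t. Camera axes: x right, y down, z forward; pixel columns grow to the right and rows downward; lengths in m; the calibration is good to about 2 mm. A picture is of the moment at which its call begins. There is no depth.
- env.sign_off(): hands the job in; it is judged then, once.
The state is a dict: "time_s": time; "qpos": joint angles; "joint_velocities": joint speeds; "effort": joint torques, N m; "tool_pos": TCP position; "tool_rot": TCP orientation; "force": force on the tool from outside, world axes, zero at the start; "wrist_torque": the same for the moment, N m; "grip_width": finger opening in m; "grasp_force": force on a finger pad.
Only numpy, scipy, OpenCV 4.12 (cv2) and the standard library are available. Lean on these libraries where they do the work, as an engineer would, in place of code of your own. Each camera call takes 0.05 s, during which the arm holds its last target. There are 200 camera calls.

TASK

Of the two loading lanes on the bench, take the one whose carriage carries a rack of capped sample tubes. Slide its locking bolt back out of the carriage's way by its upright steel pin, then draw the carriage by its black knob along the lane all the way to the stop at the front end, and let go. Do not touch the empty lane beside it.

Things in the scene. Friction and masses are not known exactly. Their poses are not given: they have to be found in the camera images.
- bolt_knob (a point): upright steel pin of the loaded lane's bolt, 16 mm thick, 25 to 80 mm above the bench; point on its axis at 64 mm. x: along the lane to its rear, y: out to the bolt's side, z up. Slides only along y (2-3 N, stays put): locked it is 75-81 mm to the +y side of the carriage knob; the carriage passes from 94 mm on; end stop 115 mm. Stands 32 mm nearer the front than the knob; keepers 32 mm high.
- carriage_knob (a point): upright black knob at the front of the loaded carriage (the one with a rack of five white-capped tubes): round, 22 mm thick, 31 to 92 mm above the bench; point on its axis at 72 mm. x: along the lane to its rear, y: to the bolt's side, z up. Drawing out moves it towards -x (robot's side). The rack, 30 mm wide, caps 116 mm high, begins 45 mm behind its axis; lane rails 30 mm high.
- carriage (a joint): how far the loaded carriage is drawn out towards the front of its lane, m: 0 fully in (starts at 0 to 0.004); the locked bolt stops it at about 0.006; 0.098 at the front stop. Slides at about 3 N plus 8 N per m/s, stays where it is left.
- empty_lane: the other lane, same shape, no rack on it: do not touch. Origin: centre of its base's underside on the bench; x along it to its rear, y to its bolt's side, z up. Base 340 x 104 mm (x, y), bolt bracket out to y = 160 mm (bar end to 176) round x = -42; black knob at x = -10, y = 0, 92 mm high; bolt pin at x = -42, y = 75, 80 mm high.

How it is judged (in metres and radians):
On the way, in this order (a step that is already met when the one before it is completed fails the run):
1. the loaded lane's bolt is drawn back clear of the carriage (y of bolt_knob in the frame of carriage_knob above 0.093 m), for 0.1 s.
2. the loaded carriage is drawn out to the front stop (value of joint carriage above 0.083 m), for 0.2 s.
At the end, for the whole second after the job is handed in: The loaded carriage rests within 15 mm of its front stop (joint above 0.083 m of 0.098 m), its bolt still drawn back (pin more than 90 mm to the side of the carriage knob) (value of joint carriage above 0.083 m and y of bolt_knob in the frame of carriage_knob above 0.09 m and velocity of joint carriage between -0.01 and 0.01 m/s); the robot touches nothing.
It fails at once if the empty lane is touched with more than 3 N (contact force between empty_lane and the fingers above 3 N or contact force between empty_lane and the arm above 3 N).
It also fails if it takes over 45 s, if anything falls off the work surface, if the arm or the gripper's body presses on something with over 40 N, if the wrist force passes 120 N, or if a joint passes its speed limit or range.

## Working session

There is one attempt and no reset: what is moved stays moved. The work goes in short steps, Python scripts to look and compute and a tool call to move; the robot and the scene stay as the last step left them, time stands still between calls to the robot, and variables do not carry over. Pictures are saved under pics/ and viewed, at most 10 in all, crops included, and the job is handed in when it is done.

Besides the shell and the picture viewer there is one more tool, called as name(argument=value, ...) on one line, values as JSON. step_arm: Moves the arm, as the interface text tells. Its arguments: {"type":"object","properties":{"steps":{"type":"array","items":{"type":"number"}},"grip_force":{"type":"number"}},"required":["steps"]}

```bash
mkdir -p pics; cat > h.py <<'E'
import numpy as np, cv2
from cell import env
def shot(n,f):
    c=env.read_camera(n); cv2.imwrite(f'pics/{f}.png',c['image'][:,:,::-1]); np.savez(f'pics/{f}.npz',**c); return c
def ray(c,u,v,z):
    K,R,t=c['camera_matrix'],c['R'],c['t']
    d=R.T@np.linalg.inv(K)@np.array([u,v,1.]); o=-R.T@t
    return o+d*(z-o[2])/d[2]
def proj(c,X):
    p=c['camera_matrix']@(c['R']@np.asarray(X,float)+c['t']); return p[:2]/p[2]
E
python3 - <<'E'
from h import *
print(env.get_obs())
for n in('top','side'): 
    c=shot(n,n+'0'); print(n,-c['R'].T@c['t'])
E
```

```text
{'time_s': 0.0, 'qpos': array([74.60394668, 18.43904099, -4.01435631, 83.17427448,  1.29477144,
       78.54288287, -3.26112107]), 'joint_velocities': array([-0.01883651, -0.05385038,  0.09513113,  0.03570632, -0.10657283,
       -0.03787173, -0.01392391]), 'effort': array([-2.46348254e-04, -4.91288316e+01, -4.04060371e-01, -3.12530744e+01,
       -6.38854830e-02,  4.36437281e-02,  1.72824857e-04]), 'tool_pos': array([ 0.18128609, -0.62398932,  0.40366675]), 'tool_rot': array([-1.79889030e+02,  6.00017957e-03,  1.62035130e+01]), 'force': array([-0.02090403,  0.63193319,  0.41935689]), 'wrist_torque': array([ 0.01330659, -0.00691031,  0.02244646]), 'grasp_force': 0.0, 'grip_width': 0.08745640838227382}
top [0.43256365 0.01200453 0.71878683]
side [0.24804267 0.41790566 0.56842624]
```

View pics/top0.png

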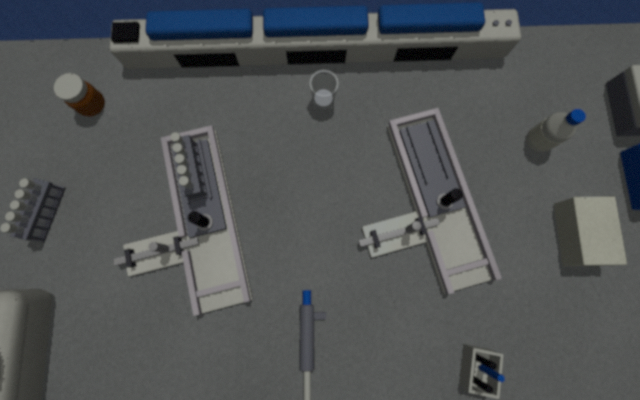

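View pics/side0.png

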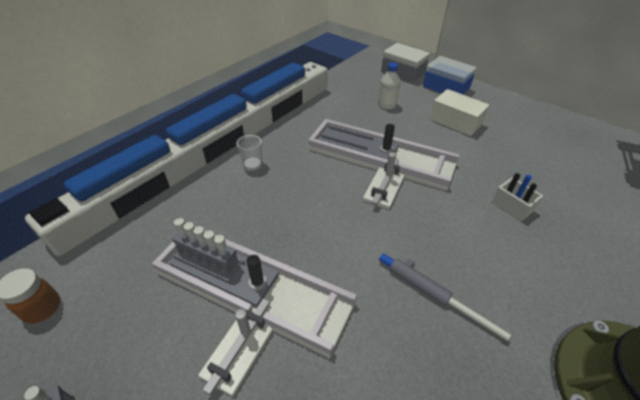

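Top view: the loaded lane is on the left, with its knob near (200,218) and its pin near (155,246). The empty lane is on the right, with its knob near (450,198). In the side view the loaded knob is at (254,270) and its pin at (242,322). I'll zoom in on both.

```bash
python3 - <<'E'
from h import *
a=cv2.imread('pics/top0.png')[195:275,110:250]; b=cv2.imread('pics/side0.png')[245:345,190:330]
f=lambda i:cv2.convertScaleAbs(cv2.resize(i,None,fx=4,fy=4,interpolation=cv2.INTER_CUBIC),alpha=1.6)[:300]
b=b
cv2.imwrite('pics/crop1.png',np.vstack([f(a)[:300],f(b)[:300]]))
t,s=[dict(np.load(f'pics/{n}0.npz')) for n in('top','side')]
for n,c,P in(('top',t,[(193,215,.092),(153,246,.08),(445,193,.092)]),('side',s,[(253,259,.092),(242,314,.08),(389,127,.092)])):
    for u,v,z in P: print(n,ray(c,u,v,z).round(4))
E
```

```text
top [0.5408 0.2164 0.092 ]
top [0.4922 0.2854 0.08  ]
top [ 0.5653 -0.2102  0.092 ]
side [0.5387 0.2141 0.092 ]
side [0.49   0.2847 0.08  ]
side [ 0.5622 -0.2269  0.092 ]
```

View pics/crop1.png

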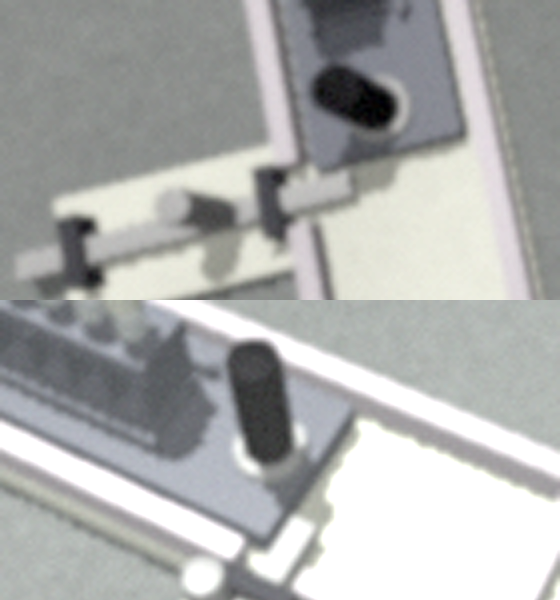

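The views agree: knob ≈ (0.540, 0.215), pin ≈ (0.491, 0.285), lane yaw ≈ 10.4°. A +5.8° turn puts tool x along the lane to the rear and tool y at −lane y. I'll go over high.

step_arm(steps=[1,0,0,0,5.8,1,40,-32,0,0,1,40,-32,0,0,1,40,-32,0,0,1,40,-32,0,0,1,40,-32,0,0,1,40,-32,0,0,1,40,-32,0,0,1,40,-32,0,0,1,40,-32,0,0,1,40,-32,0,0,1,40,-32,0,0], grip_force=30)

```text
time_s: 1.6
tool_pos: [0.5513, -0.1972, 0.4044]
tool_rot: [-180.0, 0.0, 10.4]
force: [0.9, -0.5, 1.0]
grip_width: 0.0868
grasp_force: 0.0
```

step_arm(steps=[1,2,-41,0,0,1,2,-41,0,0,1,2,-41,0,0,1,2,-41,0,0,1,2,-41,0,0,1,2,-41,0,0,1,2,-41,0,0,1,2,-41,0,0,1,2,-41,0,0,1,3,-41,0,0,1,3,-41,0,0,1,3,-34,0,0])

```text
time_s: 3.1
tool_pos: [0.4889, 0.2849, 0.4044]
tool_rot: [180.0, 0.0, 10.5]
force: [0.8, -0.5, -0.0]
grip_width: 0.0871
grasp_force: 0.0
```

```bash
python3 - <<'E'
from h import *
o=env.get_obs(); print(o['tool_pos'],o['tool_rot'],o['force'],o['qpos'].round(0))
c=shot('wrist','w1')
print(proj(c,[.5395,.215,.092]),proj(c,[.491,.285,.08]),-c['R'].T@c['t'])
E
```

```text
[0.48890442 0.28494048 0.40440305] [1.79999681e+02 3.14619094e-02 1.04595590e+01] [ 0.82584871 -0.53885095 -0.01912442] [   8.   13.  -46.   94.    9.   77. -120.]
[402.7353085  151.27131459] [318.8826197 185.0328244] [0.56244319 0.29822477 0.38434801]
```

View pics/w1.png

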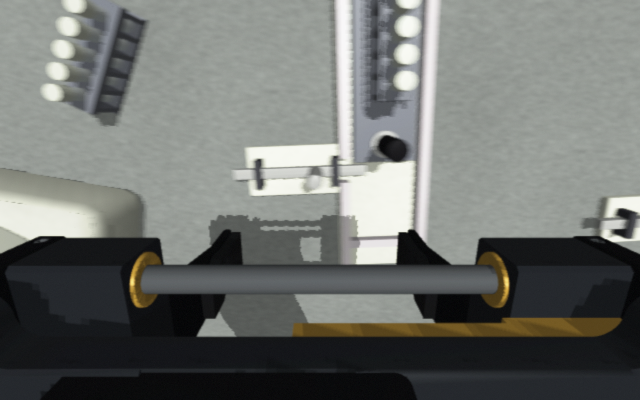

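The wrist view shows the lane straight up the picture, so the yaw is right. The knob top is near (395,149) and the pin top near (314,185), slightly left of prediction. I'll locate both more precisely.

```bash
python3 - <<'E'
from h import *
c=dict(np.load('pics/w1.npz'));im=c['image']
g=im.max(2); m=(g[120:170,365:420]<45).astype(np.uint8)
print(cv2.boundingRect(m))
cv2.imwrite('pics/crop2.png',cv2.resize(im[125:205,290:420,::-1],None,fx=6,fy=6,interpolation=cv2.INTER_CUBIC))
for u,v,z in[(396,149,.092),(313,184,.08)]: print(ray(c,u,v,z))
E
```

```text
(14, 16, 27, 25)
[0.54039971 0.2216514  0.092     ]
[0.49097485 0.29092982 0.08      ]
```

View pics/crop2.png

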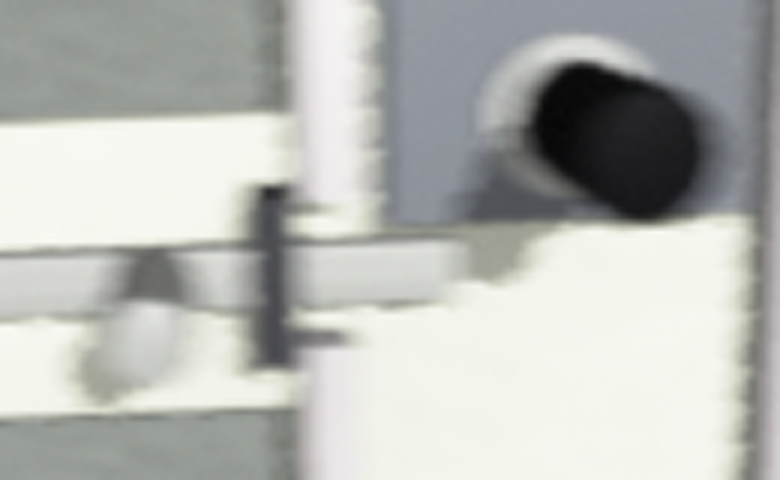

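Knob top is at about (397,150) and pin top at (313,183). Averaged with the fixed cameras, the pin is at ≈ (0.491, 0.288). I'll shift a little, descend 174 mm and close.

step_arm(steps=[1,2.5,-3,30,0,1,0,0,40,0,1,0,0,40,0,1,0,0,34,0,1,0,0,20,0,1,0,0,10,0,1,0,0,0,0])

```text
time_s: 4.03
tool_pos: [0.4916, 0.2868, 0.2308]
tool_rot: [-180.0, 0.0, 10.4]
force: [0.6, 1.1, 0.6]
grip_width: 0.0874
grasp_force: 0.0
```

```bash
python3 - <<'E'
from h import *
o=env.get_obs(); print(o['tool_pos'],o['tool_rot'],o['force'])
c=shot('wrist','w2'); s=shot('side','s2')
cv2.imwrite('pics/v2.png',np.vstack([c['image'][60:300,:,::-1],s['image'][160:400,:,::-1]]))
E
```

```text
[0.4915654  0.2868171  0.23076575] [-1.79998878e+02  9.85177053e-03  1.04041618e+01] [0.57670096 1.08926834 0.6488706 ]
```

View pics/v2.png

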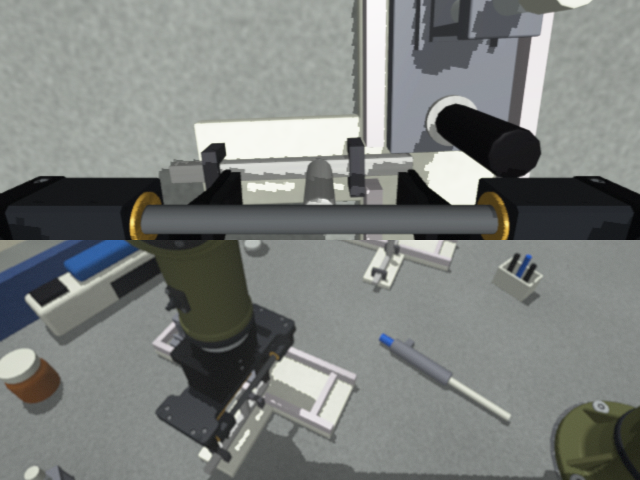

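The pin sits centred between the fingers at x≈318 px. Closing on it.

step_arm(steps=[0,0,0,0,0,0,0,0,0,0,0,0,0,0,0,0,0,0,0,0,0,0,0,0,0,0,0,0,0,0], grip_force=20)

```text
time_s: 4.88
tool_pos: [0.4914, 0.2868, 0.2307]
tool_rot: [180.0, 0.0, 10.4]
force: [-0.4, -0.6, 0.3]
grip_width: 0.035
grasp_force: 0.0
```

step_arm(steps=[0,0,0,0,0,0,0,0,0,0,0,0,0,0,0,0,0,0,0,0,0,0,0,0,0])

```text
time_s: 5.5
tool_pos: [0.4914, 0.2868, 0.2307]
tool_rot: [180.0, 0.0, 10.4]
force: [0.4, -0.0, -0.7]
grip_width: 0.0152
grasp_force: 20.0
```

Gripped (15 mm). Drawing the bolt back about 29 mm.

step_arm(steps=[0,0,-5,0,0,0,0,-8,0,0,0,0,-8,0,0,0,0,-8,0,0,0,0,0,0,0,0,0,0,0,0])

```text
time_s: 6.25
tool_pos: [0.485, 0.3169, 0.2307]
tool_rot: [-179.9, 0.1, 10.5]
force: [-5.0, 0.7, 2.5]
grip_width: 0.0151
grasp_force: 20.0
```

Bolt is out about 30 mm. Opening, rising, and taking a look.

step_arm(steps=[1,0,0,0,0,1,0,0,0,0,1,0,0,0,0,1,0,0,0,0,1,0,0,0,0,1,0,0,20,0,1,0,0,0,0])

```text
time_s: 7.12
tool_pos: [0.4884, 0.3128, 0.2146]
tool_rot: [179.4, -0.1, 10.3]
force: [-8.0, -24.4, 43.6]
grip_width: 0.0772
grasp_force: 21.9
```

I got the sign wrong there: +z is down, so the fingertips are now pressing on the keepers. Backing up straight away.

step_arm(steps=[1,0,0,-20,0,1,0,0,-30,0,1,0,0,-40,0,1,0,0,0,0])

```text
time_s: 7.62
tool_pos: [0.4868, 0.3165, 0.303]
tool_rot: [-179.9, -0.3, 10.4]
force: [-0.2, -0.0, -0.8]
grip_width: 0.0868
grasp_force: 0.0
```

```bash
python3 - <<'E'
from h import *
o=env.get_obs(); print(o['tool_pos'],o['tool_rot'],o['force'],o['grip_width'])
c=shot('wrist','w3'); t=shot('top','t3')
cv2.imwrite('pics/v3.png',np.vstack([c['image'][:300,:,::-1],t['image'][100:340,:,::-1]]))
E
```

```text
[0.4868382  0.31645925 0.30304113] [-179.89052695   -0.29249991   10.41639286] [-0.17045539 -0.01405452 -0.81554079] 0.08683280287288034
```

View pics/v3.png

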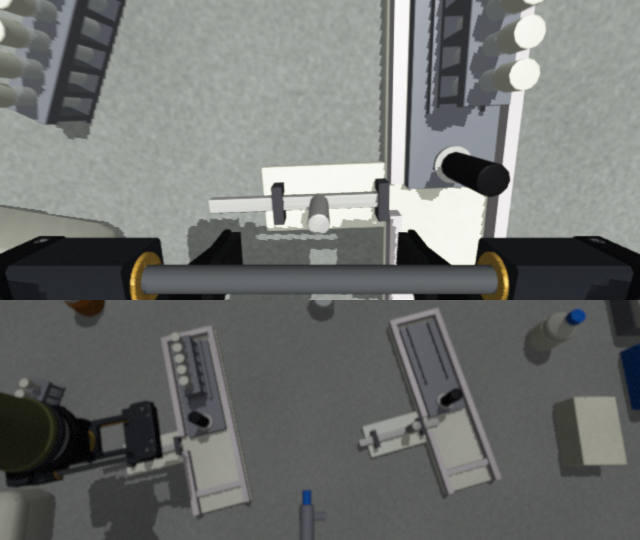

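The bolt bar now ends at the inner keeper (388,200), outside the carriage's edge (~410). The pin top is at (318,226) and the knob top at (492,180). Nothing was disturbed.

```bash
python3 - <<'E'
from h import *
c=dict(np.load('pics/w3.npz'));T=np.array([.4868,.3165])
a=np.radians(10.4);M=np.array([[np.cos(a),np.sin(a)],[-np.sin(a),np.cos(a)]])
k=ray(c,492,180,.092)[:2];p=ray(c,318,226,.08)[:2]
print(k,p,'pin-knob lane mm',M@(p-k)*1000,'knob-tool',M@(k-T)*1000,'pin-tool',M@(p-T)*1000)
E
```

```text
[0.53926652 0.21700987] [0.48535938 0.31692524] pin-knob lane mm [-34.98489179 108.00517697] knob-tool [  33.64469987 -107.32686195] pin-tool [-1.34019192  0.67831502]
```

step_arm(steps=[1,9,27,0,0,1,9,27,0,0,1,9,27,0,0,1,7,26,0,0,1,0,0,0,0,1,0,0,20,0,1,0,0,22,0,1,0,0,22,0,1,0,0,0,0])

```text
time_s: 8.85
tool_pos: [0.5368, 0.2171, 0.2335]
tool_rot: [-180.0, 0.3, 10.6]
force: [-0.4, -0.7, 0.2]
grip_width: 0.0871
grasp_force: 0.0
```

step_arm(steps=[0,0,0,0,0,0,0,0,0,0,0,0,0,0,0,0,0,0,0,0,0,0,0,0,0,0,0,0,0,0,0,0,0,0,0,0,0,0,0,0,0,0,0,0,0,0,0,0,0,0,0,0,0,0,0], grip_force=30)

```text
time_s: 10.22
tool_pos: [0.5389, 0.2163, 0.2367]
tool_rot: [-180.0, 0.0, 10.4]
force: [-0.4, 1.4, 0.3]
grip_width: 0.0216
grasp_force: 30.0
```

Knob gripped (21.6 mm). Drawing it out.

step_arm(steps=[0,-4,0,0,0,0,-9,0,0,0,0,-10,0,0,0,0,-10,0,0,0,0,-10,0,0,0,0,-10,0,0,0,0,-10,0,0,0,0,-10,0,0,0,0,-10,0,0,0,0,-7,0,0,0,0,-4,0,0,0,0,0,0,0,0])

```text
time_s: 11.72
tool_pos: [0.4462, 0.1964, 0.2366]
tool_rot: [179.7, 0.1, 10.3]
force: [1.7, -8.5, 0.8]
grip_width: 0.0212
grasp_force: 30.0
```

step_arm(steps=[0,-2,0,0,0,0,0,0,0,0,1,0,0,0,0,1,0,0,0,0,1,0,0,0,0,1,0,0,0,0,1,0,0,0,0,1,0,0,0,0])

```text
time_s: 12.72
tool_pos: [0.4445, 0.1989, 0.2367]
tool_rot: [-180.0, 0.0, 10.4]
force: [-0.7, 0.2, 0.4]
grip_width: 0.0732
grasp_force: 0.0
```

step_arm(steps=[1,0,0,-20,0,1,0,0,-30,0,1,0,0,-40,0,1,0,0,-40,0,1,0,0,0,0,1,0,0,0,0])

```text
time_s: 13.48
tool_pos: [0.4443, 0.1987, 0.3662]
tool_rot: [180.0, 0.0, 10.4]
force: [-0.1, -0.7, -0.3]
grip_width: 0.0869
grasp_force: 0.0
```

```bash
python3 - <<'E'
from h import *
o=env.get_obs(); print(o['tool_pos'],o['force'],o['grip_width'],o['time_s'])
c=shot('wrist','w4'); t=shot('side','t4')
cv2.imwrite('pics/v4.png',np.vstack([c['image'][:300,:,::-1],t['image'][160:400,:,::-1]]))
E
```

```text
[0.4443244  0.19871044 0.36618874] [-0.05523981 -0.68516833 -0.33167806] 0.08691823527834182 13.475
```

View pics/v4.png

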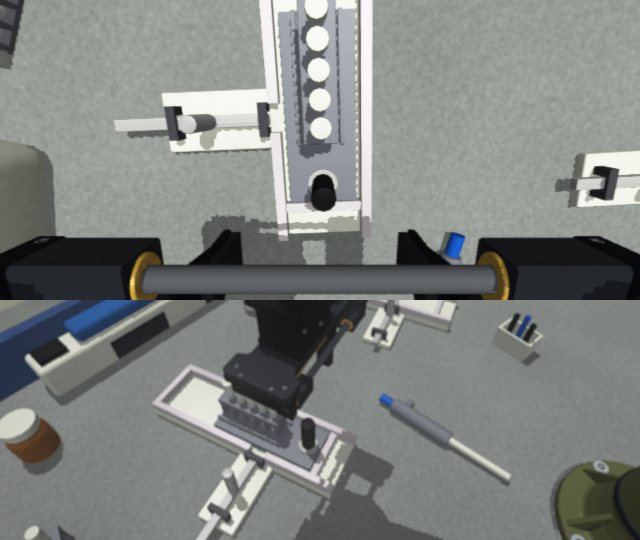

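The carriage's front edge sits at the front stop bar (wrist view, ~(320,205)). The bolt is still drawn back, with its pin at (188,124), and the arm is clear above everything. Handing in.

```bash
python3 -c "
from h import *
print(env.sign_off())"
```

```text
the job is handed in; nothing more can be done
None
```

The job is handed in at about 13.5 s: the loaded lane's bolt is drawn back (about 108 mm, by camera) and its carriage is at the front stop and released, with the empty lane untouched; one wrong-way step pressed the fingertips briefly on the loaded lane's bolt assembly (about 44 N vertical at the wrist), and sign-off returned no verdict.

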